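Restock the spice stand and open the pepper grinder for refilling

TASK

Restock the spice stand: stand the two loose spice jars fully down in its two empty wells, leaving the jars already there in their places. Then open the pepper grinder (black head) for refilling: its twist-lock head comes loose in one direction only and nobody remembers which, so try it one way and, if it stops, the other, and lift it off. Finish while still holding the head upright and still above the grinder, at least 5 cm higher than it sat; the salt grinder (white head) stays closed, and the mug, lemon and tea box are left alone.

Things in the scene. Friction and masses are not known exactly. Their poses are not given: they have to be found in the camera images.
- stand: Brown wooden spice stand with two steps, 184 mm deep (own x) and 284 mm long (own y), fixed to the worktop; origin in the middle of its underside, z up, own -x towards the robot. Front step: top 38 mm above the worktop, four round wells. Rear step: top 60 mm above the worktop, carries the two grinders.
- shoulder_0 (a point): Shoulder of the right-hand grinder (centre, 122 mm above the worktop), where the lower edge of its head rests. Both grinders are identical 50 mm wide glasses fixed in the stand, with a 21 mm tall neck above the shoulder that carries two ledges and stops. Opening direction: one of the two opens anticlockwise seen from above, the other clockwise; which is which differs from run to run.
- shoulder_1 (a point): The same point of the left-hand grinder.
- well_0 (a point): Centre of the floor of one of the four wells in the front step (68 mm apart in a row, well diameter 45 mm, 28 mm deep, floor 10 mm above the worktop). Two of the four wells hold jars at the start, the other two are empty; which ones differs from run to run.
- well_1 (a point): Centre of the floor of one of the four wells in the front step (68 mm apart in a row, well diameter 45 mm, 28 mm deep, floor 10 mm above the worktop). Two of the four wells hold jars at the start, the other two are empty; which ones differs from run to run.
- well_2 (a point): Centre of the floor of one of the four wells in the front step (68 mm apart in a row, well diameter 45 mm, 28 mm deep, floor 10 mm above the worktop). Two of the four wells hold jars at the start, the other two are empty; which ones differs from run to run.
- well_3 (a point): Centre of the floor of one of the four wells in the front step (68 mm apart in a row, well diameter 45 mm, 28 mm deep, floor 10 mm above the worktop). Two of the four wells hold jars at the start, the other two are empty; which ones differs from run to run.
- jar_a_centre (a point): Centre (half-way up) of a spice jar (dark blue label, brown lid) that already stands in a well; leave it there. Diameter 41 mm, height 105 mm.
- jar_b_centre (a point): Centre (half-way up) of the other spice jar that already stands in a well (black label, black lid); leave it there. Diameter 41 mm, height 105 mm.
- spare_1_centre (a point): Centre (half-way up) of a loose spice jar standing on the worktop left of the stand: white, red and orange label, brown lid, diameter 41 mm all the way up, height 105 mm, about 110 g. z is its axis. Seated in a well, its centre is 62.5 mm above the worktop.
- spare_2_centre (a point): Centre (half-way up) of the other loose spice jar standing on the worktop left of the stand: dark blue label, brown lid, diameter 41 mm all the way up, height 105 mm, about 110 g. Seated in a well, its centre is 62.5 mm above the worktop.
- pepper_head_centre (a point): Centre of the loose black ribbed head of the pepper grinder, on the right or left glass: round cap, diameter 52 mm, height 48 mm, about 90 g, z up, lower half a skirt over the neck. Turned 50 to 130 degrees in its opening direction it lifts straight off (clear after 24 mm); the other way it meets a hard stop within 7 degrees. Locked, it can rise only about 1 mm. It turns easily.
- salt_head_centre (a point): The same point of the white ribbed head of the salt grinder, same size; it stays on.
- mug: White mug with a leaf pattern, 92 mm across and 95 mm tall; origin under its middle. Not to be disturbed.
- lemon: Yellow lemon, 83x58x58 mm; origin under its middle. Not to be disturbed.
- tea_box: Pale green tea box, 58x122x68 mm; origin under its middle. Not to be disturbed.
Things that resemble listed ones, but are neither listed nor needed, are in the scene too. Leave any blue or purple look-alike of the part that bears pepper_head_centre alone.

How it is judged:
By the outcome, as a careful person would: the job done as asked, in the order asked, and still so for the second after the job is handed in, while the arm keeps its last pose, push and grip.
It also fails if it takes over 72 s, if anything falls off the work surface, if the arm or the gripper's body presses on something with over 40 N, if the wrist force passes 120 N, or if a joint passes its speed limit or range.

ROBOT

A 7-joint arm with a two-finger parallel gripper is mounted at the origin on a cart in front of the work surface, level with it; the furniture and walls round the work are solid. World frame = base frame: x ahead of the robot, y to its left, z up, the work surface at z = 0. Lengths are in m, angles in rad, forces in N, time in s.
With the tool pointing down it reaches from about 0.4 to 0.9 m from the base axis. Payload 5.5 kg.
Tool frame: the origin (TCP) lies on the centre line of the jaws, within the pads' length; the fingertips stand 25 mm ahead of it and the grasp point (between the pads) lies 6 mm ahead of it; z points along the fingers, y is the line along which they close (so a half turn about z gives the same grasp; the last joint's range is limited). The gripper opens to 92 mm and grips with 3 to 60 N. Pads are 19 mm wide; open, the fingers measure 130 mm over their backs; the gripper's body (75 mm by 190 mm) begins 47 mm behind the grasp point.
Start: joints at [-0.975, 0.501, -0.427, 1.55, 0.221, 1.138, -0.21], TCP at [0.212, 0.614, 0.252] pointing down, gripper open.
Joint ranges: [-2.88, 2.88], [-0.31, 2.03], [-1.54, 1.56], [0.2, 2.42], [-1.41, 4.55], [0.19, 2.02], [-2.57, 2.57]. Speed limits (rad/s): [2.57, 2.57, 3.14, 3.14, 3.14, 3.14, 3.14].

INTERFACE

Orientations are given as a rotation vector (axis times angle).
In Python, from workcell import manip, cams, ticket gives the robot as it stands.
- The arm moves only by the tool apply_moves, never from a script. Its argument "targets" is a list that holds one entry, the list of rows, each a list of 7 numbers: the closure, from -1 (fully open) to 1 (shut), then the shift along the tool's x, y, z in mm, then the turn, a rotation vector about the tool's x, y, z in degrees. A call has 1 to 20 rows; each row shifts and turns the commanded pose from where the row before left it, along the tool's axes as they then stand; what a row does not reach is not made up. A row lasts 1/12 s, in which the tool goes at most 41.7 mm and 7.16 degrees, less where a joint would pass 70% of its speed; a pose out of reach is approached as far as the arm can. A call with a gripper value outside its range is refused whole. The fingers move at their own pace and stop on an object; "force" is the grip in N (left out, the last holds). Time passes only in rows, so rows that do not move let the fingers close. It gives the time, the measured TCP pose, the force, the opening and the grip force at its end, in the units of the state.
- manip.state(): the state, without advancing time (a new reading comes with each control period).
- cams.camera(name): name is "scene" or "top" or "wrist"; returns a dict with "color" (400x640x3 uint8, red, green, blue), "fx", "fy", "cx", "cy" (pixels), "dist" ([k1, k2, p1, p2, k3] as OpenCV has them; the pictures are not rectified), "eye" and "orientation" of the camera in the world. Camera axes: x right, y up, looking along -z (the intrinsics and any distortion apply to the point x, -y, -z); pixel columns grow to the right and rows downward; lengths in m; the calibration is good to about 2 mm. A picture is of the moment at which its call begins. There is no depth.
- ticket.finish_job(): hands the job in; it is judged then, once.
The state is a dict: "time_s": time; "q": joint angles; "dq": joint speeds; "joint_efforts": joint torques, N m; "tool_pos": TCP position; "ee_rot": TCP orientation; "force": force on the tool from outside, world axes, zero at the start; "torque": the same for the moment, N m; "finger_gap": finger opening in m; "gripper_force": force on a finger pad.
Only numpy, scipy, OpenCV 4.12 (cv2) and the standard library are available. Lean on these libraries where they do the work, as an engineer would, in place of code of your own. Each camera call takes 0.05 s, during which the arm holds its last target. There are 200 camera calls.

## Working session

There is one attempt and no reset: what is moved stays moved. The work goes in short steps, Python scripts to look and compute and a tool call to move; the robot and the scene stay as the last step left them, time stands still between calls to the robot, and variables do not carry over. Pictures are saved under pics/ and viewed, at most 10 in all, crops included, and the job is handed in when it is done.

Besides the shell and the picture viewer there is one more tool, called after ">>>" as name(argument=value, ...), one argument or row to a line, values as JSON. apply_moves: Moves the arm, as the interface text tells. Its arguments: {"type":"object","properties":{"targets":{"type":"array"},"force":{"type":"number"}},"required":["targets"]}

```bash
mkdir -p pics
cat > h.py <<'E'
import numpy as np, cv2
from scipy.spatial.transform import Rotation as R
from workcell import manip, cams, ticket
def Rm(o):
    o=np.array(o,float)
    if o.shape==(3,3): return o
    return R.from_rotvec(o).as_matrix() if o.size==3 else R.from_quat(o).as_matrix()
def K(c): return np.array([[c['fx'],0,c['cx']],[0,c['fy'],c['cy']],[0,0,1]])
def ray(c,uv):
    p=cv2.undistortPoints(np.array([[uv]],float),K(c),np.array(c['dist'],float))[0,0]
    return Rm(c['orientation'])@np.array([p[0],-p[1],-1])
def onz(c,uv,z):
    d=ray(c,uv);e=np.array(c['eye']);return e+d*(z-e[2])/d[2]
def proj(c,P):
    q=(np.atleast_2d(P)-np.array(c['eye']))@Rm(c['orientation']);q=q*[1,-1,-1]
    return cv2.projectPoints(q,np.zeros(3),np.zeros(3),K(c),np.array(c['dist'],float))[0][:,0]
def tri(obs):
    A=np.zeros((3,3));b=np.zeros(3)
    for c,uv in obs:
        d=ray(c,uv);d/=np.linalg.norm(d);M=np.eye(3)-np.outer(d,d);A+=M;b+=M@np.array(c['eye'])
    return np.linalg.solve(A,b)
def save(c,n,crop=None,s=1):
    im=c['color'][:,:,::-1]
    if crop: x0,y0,x1,y1=crop;im=im[y0:y1,x0:x1]
    cv2.imwrite('pics/'+n,cv2.resize(im,None,fx=s,fy=s,interpolation=cv2.INTER_CUBIC))
E
python3 - <<'E'
from h import *
import pickle
for n in("scene","top"):
    c=cams.camera(n);save(c,n+'0.png',s=1.25);pickle.dump(c,open(n+'.pkl','wb'))
    print(n,c['eye'],c['orientation'],c['fx'],c['dist'])
s=manip.state();print(s['ee_rot'],s['tool_pos'],s['finger_gap'],s['time_s'])
E
```

```text
scene [-0.42592427 -0.73131182  0.84606371] [ 1.02053263 -0.45514473 -0.78874338] 492.95363488846783 [-0.00240072  0.          0.          0.          0.        ]
top [0.50608114 0.17190923 1.23149819] [ 0.05546726 -0.08135924 -1.5975515 ] 370.9041217615425 [-0.07914138  0.          0.          0.          0.        ]
[-5.20266470e-01 -3.09787364e+00  2.63036553e-03] [0.21221892 0.61378582 0.25080171] 0.09192374968473568 0.1
```

View pics/scene0.png

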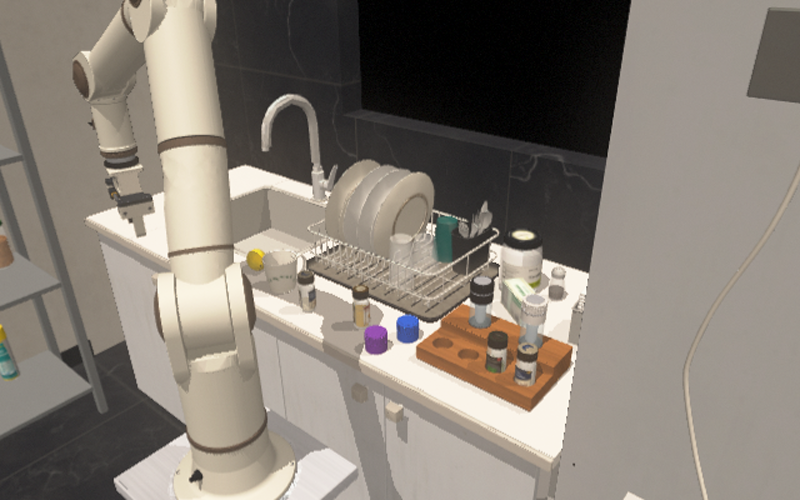

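View pics/top0.png

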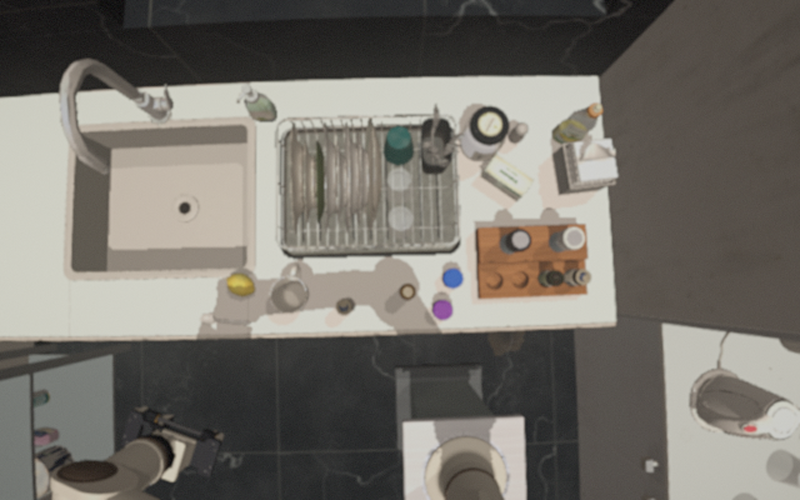

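Scene view (800 px frame): two loose jars at (306,290) and (360,307). Stand with empty wells at (442,343) and (468,353), jars at (497,350) and (526,362). Black head at (482,288) on the left glass, white head at (535,305) on the right glass; the purple (376,340) and blue (408,328) caps are look-alikes to leave alone. I'll confirm this in an enlarged crop.

Run:
```python
from h import *
import pickle
a=pickle.load(open('scene.pkl','rb'))['color'][200:330,225:465,::-1]
b=pickle.load(open('top.pkl','rb'))['color'][170:260,260:480,::-1]
a=cv2.resize(a,(780,422),interpolation=cv2.INTER_CUBIC)[:, :]
cv2.imwrite('pics/cs.png',a)   # scale 3.25
cv2.imwrite('pics/ct.png',cv2.resize(b,None,fx=3.6,fy=3.6,interpolation=cv2.INTER_CUBIC))
```

```text
(no output)
```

View pics/cs.png

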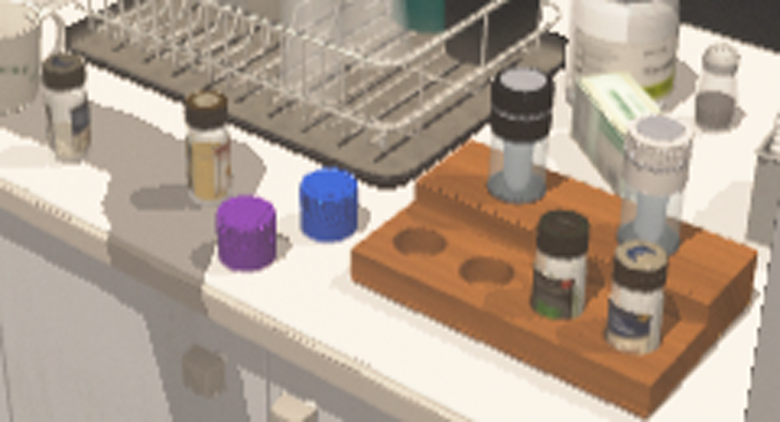

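View pics/ct.png

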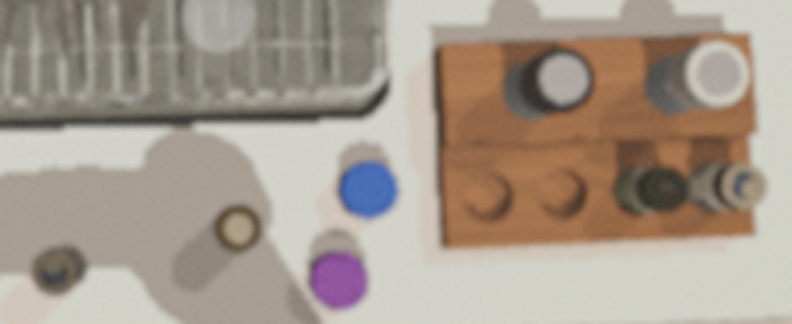

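Run:
```python
from h import *
import pickle
S=pickle.load(open('scene.pkl','rb'));T=pickle.load(open('top.pkl','rb'))
t=lambda u,v:(260+u/3.6-.36,170+v/3.6-.36); s=lambda u,v:(225+u/3.25-.35,200+v/3.246-.35)
D={'blue':((62,268),(65,68),.105),'orange':((238,228),(208,102),.105),'pepper':((564,78),(526,80),.17),'salt':((717,73),(660,131),.17),
'w0':((488,196),(420,242),.038),'w1':((562,193),(487,271),.038),'jb':((663,190),(563,228),.115),'ja':((742,187),(641,256),.115),
'purple':((338,280),(246,212),.045),'bluecap':((368,190),(329,184),.045),
'cornFL':((443,245),(352,252),.038),'cornRL':((440,42),(472,143),.06),'cornRR':((751,35),(756,252),.06)}
np.set_printoptions(precision=4,suppress=True)
for k,(a,b,z) in D.items():
    print(k,onz(T,t(*a),z)[:2],onz(S,s(*b),z)[:2],tri([(T,t(*a)),(S,s(*b))]))
```

```text
blue [0.4593 0.2871] [0.4467 0.2823] [0.457  0.2899 0.0977]
orange [0.4886 0.1387] [0.4845 0.1337] [0.4888 0.1383 0.1012]
pepper [ 0.6019 -0.1259] [ 0.599  -0.1277] [ 0.6019 -0.1262  0.1682]
salt [ 0.6026 -0.2526] [ 0.5957 -0.2546] [ 0.6021 -0.2529  0.1666]
w0 [ 0.5093 -0.0885] [ 0.5058 -0.0891] [ 0.5087 -0.0882  0.0361]
w1 [ 0.5099 -0.1559] [ 0.5072 -0.1565] [ 0.5095 -0.1558  0.0365]
jb [ 0.5094 -0.2217] [ 0.5023 -0.2264] [ 0.5092 -0.2231  0.1099]
ja [ 0.5097 -0.2907] [ 0.5075 -0.2917] [ 0.5096 -0.291   0.1136]
purple [0.4392 0.0499] [0.4387 0.05  ] [0.4391 0.05   0.0448]
bluecap [0.5179 0.0203] [0.5189 0.0208] [0.518  0.0203 0.0456]
cornFL [ 0.4669 -0.046 ] [ 0.4578 -0.0526] [ 0.4663 -0.0469  0.0307]
cornRL [ 0.6468 -0.0469] [ 0.6363 -0.0534] [ 0.6471 -0.0475  0.0526]
cornRR [ 0.6461 -0.3303] [ 0.6415 -0.329 ] [ 0.6452 -0.3293  0.0587]
```

Both crops agree: the loose jars are the dark blue one (scene crop 66,110) and the orange one (208,145); each has a brown lid. The empty wells are the two left ones, and the black head is on the left glass. The triangulated heights match the given sizes. Next I go over the blue jar.

```bash
cat >> h.py <<'E'
def go(x,y,z,yaw):
    """yaw: world angle (deg) of tool y; prints the tool-frame shift (mm), then the turn (deg)"""
    s=manip.state();M=Rm(s['ee_rot']);p=np.array(s['tool_pos'])
    a=np.radians(yaw);G=np.array([[np.sin(a)*-1,np.cos(a),0],[np.cos(a),np.sin(a),0],[0,0,-1]])
    yv=np.array([np.cos(a),np.sin(a),0]);zv=np.array([0,0,-1.]);G=np.stack([np.cross(yv,zv),yv,zv],1)
    d=M.T@(np.array([x,y,z])-p)*1000; r=R.from_matrix(M.T@G).as_rotvec(degrees=True)
    print('t%.2f'%s['time_s'],'pos',p.round(4),'shift',d.round(1),'turn',r.round(2),'F',np.round(s['force'],1),'gap %.4f gf %.1f'%(s['finger_gap'],s['gripper_force']),'q',np.round(s['q'],2))
E
python3 -c "
from h import *
go(.455,.286,.22,120)"
```

```text
t0.10 pos [0.2122 0.6138 0.2508] shift [-336.5 -230.4   31.2] turn [-9.000e-02 -4.000e-02 -4.907e+01] F [0.4 0.7 0.8] gap 0.0919 gf 0.0 q [-0.97  0.5  -0.43  1.55  0.22  1.14 -0.21]
```

>>> apply_moves(
  targets=[
    [[-1, -30.6, -21, 2.8, 0, 0, 0], [-1, -30.6, -21, 2.8, 0, 0, 0], [-1, -30.6, -21, 2.8, 0, 0, 0], [-1, -30.6, -21, 2.8, 0, 0, 0], [-1, -30.6, -21, 2.8, 0, 0, 0], [-1, -30.6, -21, 2.8, 0, 0, 0], [-1, -30.6, -21, 2.8, 0, 0, 0], [-1, -30.6, -21, 2.8, 0, 0, 0], [-1, -30.6, -21, 2.8, 0, 0, 0], [-1, -30.6, -21, 2.8, 0, 0, 0], [-1, -30.6, -21, 2.8, 0, 0, 0], [-1, 0, 0, 0, 0, 0, -7], [-1, 0, 0, 0, 0, 0, -7], [-1, 0, 0, 0, 0, 0, -7], [-1, 0, 0, 0, 0, 0, -7], [-1, 0, 0, 0, 0, 0, -7], [-1, 0, 0, 0, 0, 0, -7], [-1, 0, 0, 0, 0, 0, -7], [-1, 0, 0, 0, 0, 0, 0]],
  ],
)

```text
time_s: 1.68
tool_pos: [0.4548, 0.2858, 0.2205]
ee_rot: [0.818, -3.032, 0.0]
force: [-0.5, 0.8, 0.5]
finger_gap: 0.0917
gripper_force: 0.0
```

Run:
```python
from h import *
go(.455,.286,.22,120)
c=cams.camera('wrist');save(c,'w1.png');import pickle;pickle.dump(c,open('w1.pkl','wb'))
print(c['eye'],proj(c,[[.457,.289,.105],[.457,.289,0],[.457,.289,.052]]))
```

```text
t1.68 pos [0.4548 0.2858 0.2205] shift [-0.3  0.   0.5] turn [ 0.01 -0.05  0.18] F [-0.5  0.8  0.5] gap 0.0917 gf 0.0 q [-0.23  0.34 -0.46  1.86  0.18  0.98  1.33]
[0.38193731 0.2434856  0.35454542] [[322.5337227  210.7086354 ]
 [321.94514541 176.48986473]
 [322.18992006 190.71941351]]
```

View pics/w1.png

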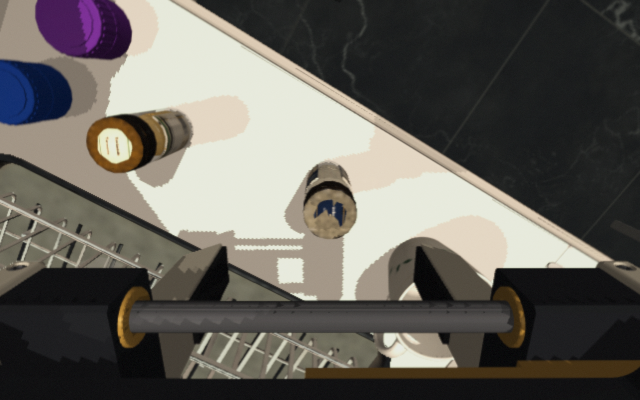

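The wrist view shows the blue jar's lid top at (330,210) and the orange jar's lid at (115,145). The mug is at about (410,320), near the right finger, so I check that clearance.

Run:
```python
from h import *
import pickle
c=pickle.load(open('w1.pkl','rb'));T=pickle.load(open('top.pkl','rb'))
b=onz(c,(330,210),.105);print(b,onz(c,(115,145),.105))
print('mug',onz(T,(290/1.25,295/1.25),.095), onz(T,(295/1.25,268/1.25),.05))
go(b[0],b[1],.091,120)
```

```text
[0.45374794 0.29348643 0.105     ] [0.4879326  0.13915903 0.105     ]
mug [0.48697542 0.42478178 0.095     ] [0.55443161 0.4212331  0.05      ]
t1.73 pos [0.4548 0.2858 0.2205] shift [ -3.    7.1 129.5] turn [ 0.02 -0.05 -0.21] F [-0.1 -0.4 -1.2] gap 0.0921 gf 0.0 q [-0.23  0.34 -0.46  1.86  0.18  0.98  1.32]
```

>>> apply_moves(
  targets=[
    [[-1, -3, 6, 10, 0, 0, 0], [-1, 0, 0, 30, 0, 0, 0], [-1, 0, 0, 30, 0, 0, 0], [-1, 0, 0, 30, 0, 0, 0], [-1, 0, 0, 20, 0, 0, 0], [-1, 0, 0, 10, 0, 0, 0], [1, 0, 0, 0, 0, 0, 0], [1, 0, 0, 0, 0, 0, 0], [1, 0, 0, 0, 0, 0, 0], [1, 0, 0, 0, 0, 0, 0], [1, 0, 0, 0, 0, 0, 0], [1, 0, 0, 0, 0, 0, 0], [1, 0, 0, 0, 0, 0, 0], [1, 0, 0, 0, 0, 0, 0]],
  ],
  force=20,
)

```text
time_s: 2.9
tool_pos: [0.4549, 0.2928, 0.0914]
ee_rot: [-0.811, 3.034, 0.0]
force: [0.0, -0.1, 0.7]
finger_gap: 0.0428
gripper_force: 0.0
```

```bash
python3 -c "
from h import *
go(.5093,-.156,.20,120)"
```

```text
t2.90 pos [0.4549 0.2928 0.0914] shift [ 176.6 -416.1 -108.7] turn [-0.    0.05 -0.08] F [ 0.  -0.1  0.7] gap 0.0428 gf 0.0 q [-0.3   0.53 -0.4   1.94  0.3   0.73  1.21]
```

>>> apply_moves(
  targets=[
    [[1, 0, 0, 0, 0, 0, 0], [1, 0, 0, 0, 0, 0, 0], [1, 0, 0, 0, 0, 0, 0], [1, 0, 0, -20, 0, 0, 0], [1, 0, 0, -30, 0, 0, 0], [1, 0, 0, -30, 0, 0, 0], [1, 0, 0, -29, 0, 0, 0], [1, 14, -34, 0, 0, 0, 0], [1, 14, -34, 0, 0, 0, 0], [1, 14, -34, 0, 0, 0, 0], [1, 14, -34, 0, 0, 0, 0]],
  ],
)

```text
time_s: 3.82
tool_pos: [0.4735, 0.1454, 0.1998]
ee_rot: [0.813, -3.034, 0.0]
force: [0.9, -0.1, -1.1]
finger_gap: 0.0406
gripper_force: 20.0
```

```bash
python3 -c "
from h import *
go(.5093,-.156,.20,120)"
```

```text
t3.82 pos [0.4735 0.1454 0.1998] shift [ 1.196e+02 -2.789e+02 -1.000e-01] turn [-0.   -0.02 -0.02] F [ 0.9 -0.1 -1.1] gap 0.0406 gf 20.0 q [ 0.01  0.29 -0.42  1.98  0.15  0.9   1.61]
```

>>> apply_moves(
  targets=[
    [[1, 15, -34.8, 0, 0, 0, 0], [1, 15, -34.8, 0, 0, 0, 0], [1, 15, -34.8, 0, 0, 0, 0], [1, 15, -34.8, 0, 0, 0, 0], [1, 15, -34.8, 0, 0, 0, 0], [1, 15, -34.8, 0, 0, 0, 0], [1, 15, -34.8, 0, 0, 0, 0], [1, 14.6, -35.3, 0, 0, 0, 0], [1, 0, 0, 20, 0, 0, 0], [1, 0, 0, 20, 0, 0, 0], [1, 0, 0, 0, 0, 0, 0], [1, 0, 0, 0, 0, 0, 0]],
  ],
)

```text
time_s: 4.82
tool_pos: [0.508, -0.1538, 0.1587]
ee_rot: [0.811, -3.032, -0.004]
force: [-0.5, -0.2, -1.3]
finger_gap: 0.0402
gripper_force: 20.0
```

Run:
```python
from h import *
go(.5093,-.156,.16,120)
c=cams.camera('wrist');import pickle;pickle.dump(c,open('w2.pkl','wb'))
s=cams.camera('scene')['color'][200:330,320:480,::-1]
a=c['color'][:,:,::-1].copy()
cv2.imwrite('pics/w2.png',np.vstack([a,np.pad(cv2.resize(s,None,fx=1.5,fy=1.5),((0,0),(0,400),(0,0)))]))
```

```text
t4.82 pos [ 0.508  -0.1538  0.1587] shift [-0.  -2.5 -1.3] turn [ 0.18 -0.14 -0.05] F [-0.5 -0.2 -1.3] gap 0.0402 gf 20.0 q [ 0.45  0.39 -0.25  1.93  0.12  0.84  2.23]
```

View pics/w2.png

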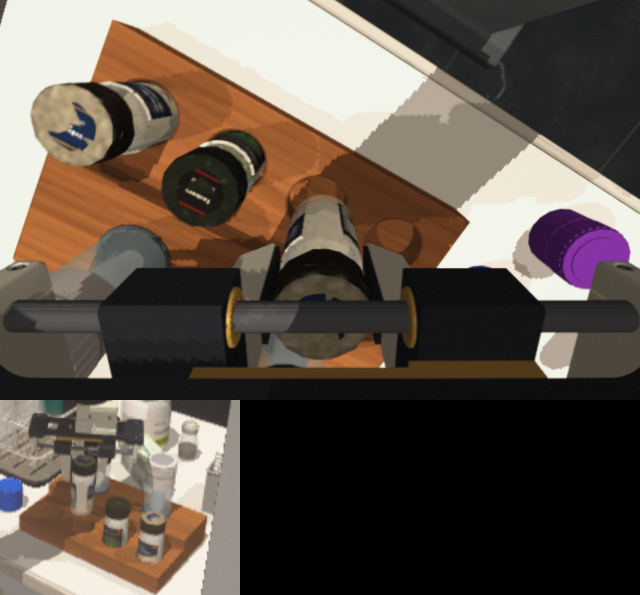

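The jar is held at about (325,290) over the second well. The visible references are lids ja (67,123) and jb (198,190), the empty w0 rim (393,238) and the stand's front corners (112,22) and (468,222). I use these to place the well row.

Run:
```python
from h import *
import pickle
c=pickle.load(open('w2.pkl','rb'))
for n,uv,z in (('ja',(67,123),.115),('jb',(198,190),.115),('w0',(393,238),.038),('FR',(112,22),.038),('FL',(468,222),.038)): print(n,onz(c,uv,z).round(4))
print(proj(c,[[.5093,-.0885,.038],[.5093,-.156,.038],[.5093,-.156,.0],[.508,-.1538,.175],[.508,-.1538,.07]]).round(0))
```

```text
ja [ 0.5115 -0.2944  0.115 ]
jb [ 0.5108 -0.225   0.115 ]
w0 [ 0.5037 -0.091   0.038 ]
FR [ 0.4677 -0.332   0.038 ]
FL [ 0.464  -0.0485  0.038 ]
[[392. 245.]
 [316. 204.]
 [317. 190.]
 [320. 315.]
 [320. 219.]]
```

>>> apply_moves(
  targets=[
    [[1, 0, -2.5, 10, 0, 0, 0], [1, 0, 0, 15, 0, 0, 0], [1, 0, 0, 6, 0, 0, 0], [1, 0, 0, 3, 0, 0, 0], [1, 0, 0, 3, 0, 0, 0], [1, 0, 0, 2, 0, 0, 0]],
  ],
)

```text
time_s: 5.42
tool_pos: [0.512, -0.1565, 0.1245]
ee_rot: [-0.812, 3.033, -0.003]
force: [-9.3, 3.8, 30.5]
finger_gap: 0.0403
gripper_force: 20.1
```

```bash
python3 -c "
from h import *
go(.5093,-.156,.1014,120);print(manip.state()['torque'])"
```

```text
t5.42 pos [ 0.512  -0.1565  0.1245] shift [ 2.1  1.8 23.1] turn [-0.12  0.06 -0.03] F [-9.3  3.8 30.5] gap 0.0403 gf 20.1 q [ 0.44  0.44 -0.24  1.95  0.15  0.76  2.21]
[0.94063796 2.2234983  0.03094244]
```

Contact came early, with the force pointing towards -x/+y, so the jar is about 2–3 mm too far to +x. I back up, shift and retry.

>>> apply_moves(
  targets=[
    [[1, 0, 0, -8, 0, 0, 0], [1, 2, 1.8, 0, 0, 0, 0], [1, 0, 0, 0, 0, 0, 0], [1, 0, 0, 0, 0, 0, 0]],
  ],
  force=30,
)

```text
time_s: 5.75
tool_pos: [0.5077, -0.1559, 0.1286]
ee_rot: [0.812, -3.035, -0.0]
force: [-0.0, 0.1, -1.9]
finger_gap: 0.0401
gripper_force: 30.0
```

Run:
```python
from h import *
go(.5093,-.156,.1014,120);print(manip.state()['torque'])
c=cams.camera('wrist');s=cams.camera('scene')
import pickle;pickle.dump((c,s),open('w3.pkl','wb'))
b=s['color'][215:320,350:450,::-1]
a=c['color'][120:400,200:480,::-1]
cv2.imwrite('pics/w3.png',np.hstack([cv2.resize(a,None,fx=1.4,fy=1.4,interpolation=cv2.INTER_CUBIC),cv2.resize(b,(373,392),interpolation=cv2.INTER_CUBIC)]))
```

```text
t5.75 pos [ 0.5077 -0.1559  0.1286] shift [-1.3 -0.9 27.2] turn [ 0.02 -0.02 -0.06] F [-0.   0.1 -1.9] gap 0.0401 gf 30.0 q [ 0.44  0.43 -0.24  1.95  0.14  0.77  2.22]
[ 0.0628953  -0.00065077  0.01446688]
```

View pics/w3.png

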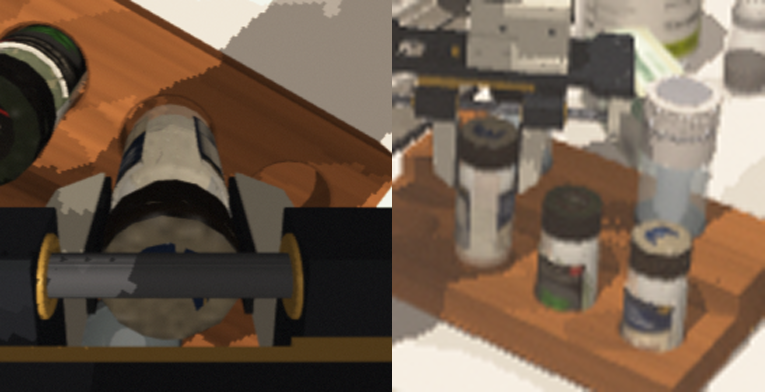

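Run:
```python
from h import *
import pickle
c,s=pickle.load(open('w3.pkl','rb'));p=np.array([.5077,-.1559,.1286])
X=np.array([-.866,-.5,0]);Y=np.array([-.5,.866,0]);k=lambda q:((q-[200,120])*1.4).round(0).tolist()
for n,cc,r,z in(('jarbot',p,.0205,.0372),('jartop',p,.0205,.1422),('well',np.array([.509,-.156,0]),.0225,.038)):
    cc=cc.copy();cc[2]=z;print(n,k(proj(c,[cc,cc+r*X,cc-r*X,cc+r*Y,cc-r*Y])))
a=c['color'][120:400,200:480,::-1].copy()
for cc,r,z,col in((p,.0205,.0372,(0,255,0)),(np.array([.509,-.156,0]),.0225,.038,(255,0,0)),(p,.0205,.1422,(0,255,255))):
    cc=cc.copy();cc[2]=z
    P=proj(c,[cc+r*(np.cos(t)*X+np.sin(t)*Y) for t in np.linspace(0,6.283,60)])-[200,120]
    if r==.0225: a=cv2.resize(a,None,fx=1,fy=1)
    for q in P: cv2.circle(a,tuple(int(v) for v in q.round()),0,col,-1)
cv2.imwrite('pics/w3o.png',cv2.resize(a[80-60:280],None,fx=2.2,fy=2.2,interpolation=cv2.INTER_NEAREST))
```

```text
jarbot [[168.0, 136.0], [168.0, 95.0], [168.0, 175.0], [211.0, 136.0], [126.0, 136.0]]
jartop [[168.0, 268.0], [168.0, 202.0], [168.0, 328.0], [241.0, 268.0], [95.0, 268.0]]
well [[167.0, 139.0], [167.0, 94.0], [167.0, 182.0], [214.0, 139.0], [120.0, 139.0]]
```

View pics/w3o.png

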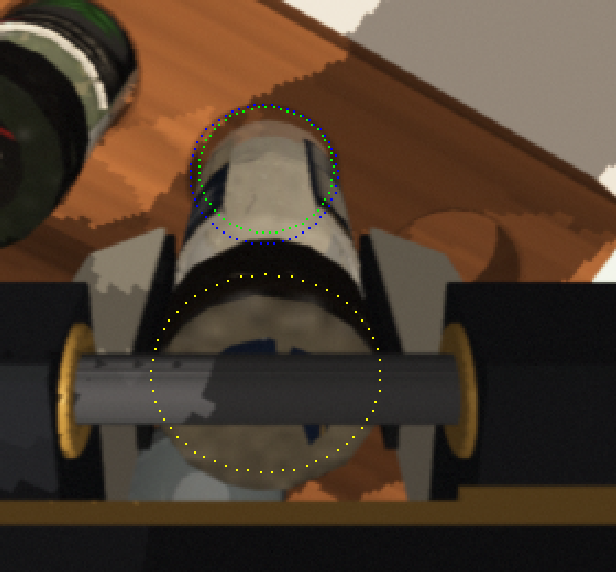

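The overlay shows the well prediction (blue circle) lying right on the rim. The jar sits about 2–4 mm towards -x of the tool and has slipped up a few mm. I shift +2.5 mm in tool x and descend gently.

>>> apply_moves(
  targets=[
    [[1, 2.5, -0.6, 0, 0, 0, 0], [1, 0, 0, 0, 0, 0, 0], [1, 0, 0, 4, 0, 0, 0], [1, 0, 0, 2, 0, 0, 0], [1, 0, 0, 2, 0, 0, 0], [1, 0, 0, 2, 0, 0, 0], [1, 0, 0, 0, 0, 0, 0]],
  ],
)

```text
time_s: 6.43
tool_pos: [0.5064, -0.1577, 0.1185]
ee_rot: [-0.811, 3.035, 0.0]
force: [1.5, -0.1, -2.0]
finger_gap: 0.0403
gripper_force: 30.0
```

```bash
python3 -c "
from h import *
go(.5093,-.156,.1014,120);print(manip.state()['torque'])"
```

```text
t6.43 pos [ 0.5064 -0.1577  0.1185] shift [-3.4  0.  17.1] turn [ 0.    0.01 -0.06] F [ 1.5 -0.1 -2. ] gap 0.0403 gf 30.0 q [ 0.44  0.45 -0.24  1.96  0.15  0.75  2.22]
[ 0.04483872 -0.34914787 -0.01152418]
```

The jar is in the well (no vertical force), so I keep lowering.

>>> apply_moves(
  targets=[
    [[1, 0, 0, 4, 0, 0, 0], [1, 0, 0, 4, 0, 0, 0], [1, 0, 0, 4, 0, 0, 0], [1, 0, 0, 2, 0, 0, 0], [1, 0, 0, 2, 0, 0, 0], [1, 0, 0, 1, 0, 0, 0]],
  ],
)

```text
time_s: 6.93
tool_pos: [0.5065, -0.1577, 0.1017]
ee_rot: [-0.811, 3.035, -0.0]
force: [1.4, 0.4, -0.3]
finger_gap: 0.0403
gripper_force: 30.0
```

```bash
python3 -c "
from h import *
go(.5093,-.156,.1014,120);print(manip.state()['torque'])"
```

```text
t6.93 pos [ 0.5065 -0.1577  0.1017] shift [-3.3  0.1  0.3] turn [-0.01  0.02 -0.06] F [ 1.4  0.4 -0.3] gap 0.0403 gf 30.0 q [ 0.44  0.47 -0.23  1.97  0.16  0.72  2.21]
[ 0.1300704  -0.38035484  0.0085209 ]
```

>>> apply_moves(
  targets=[
    [[1, 0, 0, 2, 0, 0, 0], [1, 0, 0, 2, 0, 0, 0], [1, 0, 0, 1, 0, 0, 0], [1, 0, 0, 1, 0, 0, 0]],
  ],
)

```text
time_s: 7.27
tool_pos: [0.5072, -0.1574, 0.0975]
ee_rot: [-0.812, 3.034, -0.001]
force: [-4.1, 3.7, 25.3]
finger_gap: 0.0404
gripper_force: 30.0
```

Floor reached. I release, rise and look.

>>> apply_moves(
  targets=[
    [[0.9, 0, 0, -1, 0, 0, 0], [-0.35, 0, 0, -1, 0, 0, 0], [-0.35, 0, 0, 0, 0, 0, 0], [-0.35, 0, 0, 0, 0, 0, 0], [-0.35, 0, 0, 0, 0, 0, 0], [-0.35, 0, 0, -10, 0, 0, 0], [-0.35, 0, 0, -25, 0, 0, 0], [-0.35, 0, 0, -35, 0, 0, 0], [-1, 0, 0, -35, 0, 0, 0]],
  ],
)

```text
time_s: 8.02
tool_pos: [0.5051, -0.1574, 0.2037]
ee_rot: [0.811, -3.033, -0.003]
force: [1.4, 0.0, -1.0]
finger_gap: 0.065
gripper_force: 0.0
```

Run:
```python
from h import *
import pickle
go(.4884,.1388,.20,75)
c=cams.camera('wrist');s=cams.camera('scene');pickle.dump((c,s),open('w4.pkl','wb'))
b=s['color'][215:320,330:450,::-1];a=c['color'][:,:,::-1][:,:480]
cv2.imwrite('pics/w4.png',np.hstack([a[:375],cv2.resize(b,(320,375))]))
for x in ((.509,-.156,.115),(.509,-.224,.115),(.509,-.292,.115)): print(proj(c,[x]),proj(s,[x]))
```

```text
t8.02 pos [ 0.5051 -0.1574  0.2037] shift [-133.4  265.     4.1] turn [ 0.09 -0.15 44.95] F [ 1.4  0.  -1. ] gap 0.0650 gf 0.0 q [ 0.47  0.32 -0.26  1.9   0.1   0.93  2.25]
[[318.99183534 224.81137153]] [[376.05154373 259.03176461]]
[[226.75034074 175.3483699 ]] [[398.44213063 268.35747173]]
[[125.94558647 121.26119592]] [[422.26940845 278.28125913]]
```

View pics/w4.png

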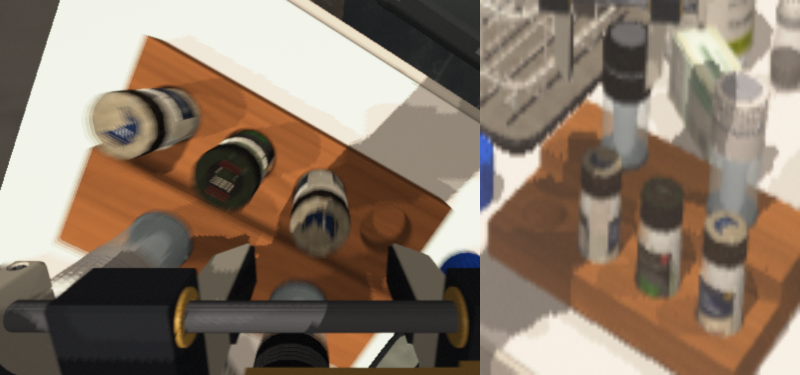

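The jar stands seated: its lid is at (321,225), predicted (319,225), level with its neighbours. Now the orange jar.

>>> apply_moves(
  targets=[
    [[-1, -16.7, 33, 0, 0, 0, 0], [-1, -16.7, 33, 0, 0, 0, 0], [-1, -16.7, 33, 0, 0, 0, 0], [-1, -16.7, 33, 0, 0, 0, 0], [-1, -16.7, 33, 0, 0, 0, 0], [-1, -16.7, 33, 0, 0, 0, 0], [-1, -16.7, 33, 0, 0, 0, 0], [-1, -16.5, 34, 0, 0, 0, 0], [-1, 0, 0, 0, 0, 0, 6.5], [-1, 0, 0, 0, 0, 0, 6.5], [-1, 0, 0, 0, 0, 0, 6.5], [-1, 0, 0, 0, 0, 0, 6.5], [-1, 0, 0, 0, 0, 0, 6.5], [-1, 0, 0, 0, 0, 0, 6.5], [-1, 0, 0, 0, 0, 0, 6], [-1, 0, 0, 0, 0, 0, 0]],
  ],
)

```text
time_s: 9.45
tool_pos: [0.4893, 0.1384, 0.2029]
ee_rot: [-0.417, -3.113, 0.0]
force: [-0.6, -0.1, -0.4]
finger_gap: 0.0919
gripper_force: 0.0
```

Run:
```python
from h import *
go(.4888,.1388,.091,75)
c=cams.camera('wrist');import pickle;pickle.dump(c,open('w5.pkl','wb'))
t=np.linspace(0,6.283,73)[:-1]
g=cv2.GaussianBlur(cv2.cvtColor(c['color'],cv2.COLOR_RGB2GRAY),(3,3),0).astype(float)
gx=cv2.Sobel(g,6,1,0);gy=cv2.Sobel(g,6,0,1);m=np.hypot(gx,gy)
def score(x,y,r):
    P=proj(c,np.stack([x+r*np.cos(t),y+r*np.sin(t),0*t+.105],1)).astype(np.float32)
    return cv2.remap(m.astype(np.float32),P[:,0:1],P[:,1:2],1).mean()
L=sorted([(score(x,y,r),x,y,r) for x in np.arange(.48,.498,.001) for y in np.arange(.13,.148,.001) for r in(.0185,.0195,.0205)])[-5:]
print(np.round(L,4)); print(proj(c,[[.4888,.1388,.105]]))
```

```text
t9.45 pos [0.4893 0.1384 0.2029] shift [  0.6   0.3 111.9] turn [-0.02 -0.02 -0.27] F [-0.6 -0.1 -0.4] gap 0.0919 gf 0.0 q [-0.1   0.29 -0.27  1.95  0.1   0.91  0.89]
[[2.191131e+02 4.870000e-01 1.390000e-01 2.050000e-02]
 [2.323464e+02 4.880000e-01 1.390000e-01 2.050000e-02]
 [2.347099e+02 4.880000e-01 1.400000e-01 2.050000e-02]
 [2.380201e+02 4.820000e-01 1.410000e-01 1.850000e-02]
 [2.601217e+02 4.890000e-01 1.390000e-01 1.950000e-02]]
[[322.0884425 213.3590921]]
```

>>> apply_moves(
  targets=[
    [[-1, 0.5, 0.5, 20, 0, 0, 0], [-1, 0, 0, 32, 0, 0, 0], [-1, 0, 0, 30, 0, 0, 0], [-1, 0, 0, 20, 0, 0, 0], [-1, 0, 0, 10, 0, 0, 0], [1, 0, 0, 0, 0, 0, 0], [1, 0, 0, 0, 0, 0, 0], [1, 0, 0, 0, 0, 0, 0], [1, 0, 0, 0, 0, 0, 0], [1, 0, 0, 0, 0, 0, 0], [1, 0, 0, 0, 0, 0, 0], [1, 0, 0, 0, 0, 0, 0], [1, 0, 0, 0, 0, 0, 0], [1, 0, 0, 0, 0, 0, 0], [1, 0, 0, 0, 0, 0, 0], [1, 0, 0, 0, 0, 0, 0]],
  ],
  force=30,
)

```text
time_s: 10.83
tool_pos: [0.4894, 0.1391, 0.0912]
ee_rot: [0.412, 3.114, 0.0]
force: [0.0, -0.5, 4.1]
finger_gap: 0.0401
gripper_force: 30.0
```

```bash
python3 -c "
from h import *
go(.509,-.088,.16,75)"
```

```text
t10.83 pos [0.4894 0.1391 0.0912] shift [ -78.  -214.2  -68.9] turn [ 0.01  0.02 -0.06] F [ 0.  -0.5  4.1] gap 0.0401 gf 30.0 q [-0.13  0.46 -0.24  2.03  0.17  0.67  0.83]
```

>>> apply_moves(
  targets=[
    [[1, 0, 0, -14, 0, 0, 0], [1, 0, 0, -25, 0, 0, 0], [1, 0, 0, -30, 0, 0, 0], [1, -11, -30.5, 0, 0, 0, 0], [1, -11, -30.5, 0, 0, 0, 0], [1, -11, -30.5, 0, 0, 0, 0], [1, -11, -30.5, 0, 0, 0, 0], [1, -11, -30.5, 0, 0, 0, 0], [1, -11, -30.5, 0, 0, 0, 0], [1, -12, -31, 0, 0, 0, 0], [1, 0, 0, 15, 0, 0, 0], [1, 0, 0, 0, 0, 0, 0], [1, 0, 0, 0, 0, 0, 0]],
  ],
)

```text
time_s: 11.92
tool_pos: [0.5077, -0.0877, 0.144]
ee_rot: [-0.413, -3.111, -0.001]
force: [0.1, 0.1, -0.6]
finger_gap: 0.0404
gripper_force: 30.0
```

```bash
cat > ov.py <<'E'
from h import *
import pickle
s=manip.state();go(.509,-.088,.1014,75)
c=cams.camera('wrist');pickle.dump(c,open('w6.pkl','wb'))
p=np.array(s['tool_pos']);M=Rm(s['ee_rot']);X,Y=M[:,0],M[:,1]
g=cv2.GaussianBlur(cv2.cvtColor(c['color'],cv2.COLOR_RGB2GRAY),(3,3),0).astype(float)
m=np.hypot(cv2.Sobel(g,6,1,0),cv2.Sobel(g,6,0,1)).astype(np.float32)
t=np.linspace(0,6.283,120)
def best(ctr,r,z,sel):
    tt=t[sel(t)];L=[]
    for a in np.arange(-6,6.1,.5):
        for b in np.arange(-4,4.1,.5):
            cc=ctr+(a*X+b*Y)/1000
            P=proj(c,[np.append((cc+r*(np.cos(k)*X+np.sin(k)*Y))[:2],z) for k in tt]).astype(np.float32)
            L.append((cv2.remap(m,P[:,0:1],P[:,1:2],1).mean(),a,b))
    return np.round(sorted(L)[-3:],1).tolist()
zb=p[2]-.0914
front=lambda t:np.cos(t)>.3
print('jar bottom rel tcp',best(p,.0205,zb,front))
print('jar top rel tcp',best(p,.0205,zb+.105,lambda t:np.cos(t)<-.5), best(p,.0205,zb+.105,lambda t:np.cos(t)>.5))
E
python3 ov.py
```

```text
t11.92 pos [ 0.5077 -0.0877  0.144 ] shift [-1.4  0.1 42.6] turn [ 0.01 -0.17 -0.11] F [ 0.1  0.1 -0.6] gap 0.0404 gf 30.0 q [ 0.26  0.38 -0.17  1.98  0.09  0.79  1.35]
jar bottom rel tcp [[97.0, -0.5, 0.5], [99.9, -0.5, -0.5], [103.8, -0.5, 0.0]]
jar top rel tcp [[98.3, 1.0, 0.0], [98.6, 1.0, -1.0], [106.2, 1.0, -0.5]] [[54.2, -1.0, -0.5], [54.5, 6.0, 3.0], [54.7, 6.0, 3.5]]
```

>>> apply_moves(
  targets=[
    [[1, -1, 0, 6, 0, 0, 0], [1, 0, 0, 6, 0, 0, 0], [1, 0, 0, 3, 0, 0, 0], [1, 0, 0, 2, 0, 0, 0], [1, 0, 0, 2, 0, 0, 0]],
  ],
)

```text
time_s: 12.38
tool_pos: [0.5098, -0.0877, 0.1256]
ee_rot: [-0.411, -3.114, -0.0]
force: [0.6, -0.2, -1.2]
finger_gap: 0.04
gripper_force: 30.0
```

```bash
python3 -c "
from h import *
go(.509,-.088,.1014,75);print(manip.state()['torque'])"
```

```text
t12.38 pos [ 0.5098 -0.0877  0.1256] shift [ 0.6 -0.5 24.2] turn [ 0.   -0.03 -0.02] F [ 0.6 -0.2 -1.2] gap 0.0400 gf 30.0 q [ 0.26  0.41 -0.17  1.99  0.1   0.75  1.34]
[-0.00837612 -0.02629268  0.02495643]
```

The jar bottom is at 34 mm, below the rim, with no force. Continuing.

>>> apply_moves(
  targets=[
    [[1, 0.5, 0, 4, 0, 0, 0], [1, 0, 0, 4, 0, 0, 0], [1, 0, 0, 4, 0, 0, 0], [1, 0, 0, 4, 0, 0, 0], [1, 0, 0, 3, 0, 0, 0], [1, 0, 0, 2, 0, 0, 0], [1, 0, 0, 1, 0, 0, 0], [1, 0, 0, 1, 0, 0, 0]],
  ],
)

```text
time_s: 13.05
tool_pos: [0.5094, -0.088, 0.1028]
ee_rot: [-0.412, -3.114, -0.0]
force: [-0.7, -1.2, -1.4]
finger_gap: 0.0401
gripper_force: 30.0
```

>>> apply_moves(
  targets=[
    [[1, 0, 0, 1, 0, 0, 0], [1, 0, 0, 1, 0, 0, 0], [1, 0, 0, 1, 0, 0, 0], [1, 0, 0, 0, 0, 0, 0]],
  ],
)

```text
time_s: 13.38
tool_pos: [0.5099, -0.0881, 0.1012]
ee_rot: [0.412, 3.114, -0.0]
force: [-2.6, 1.0, 10.4]
finger_gap: 0.0401
gripper_force: 30.0
```

>>> apply_moves(
  targets=[
    [[0.8, 0, 0, 0, 0, 0, 0], [-0.1, 0, 0, -1, 0, 0, 0], [-0.1, 0, 0, 0, 0, 0, 0], [-0.1, 0, 0, 0, 0, 0, 0], [-0.1, 0, 0, -5, 0, 0, 0], [-0.1, 0, 0, -25, 0, 0, 0], [-0.1, 0, 0, -40, 0, 0, 0], [-0.1, 0, 0, -40, 0, 0, 0], [-1, 0, 0, -15, 0, 0, 0], [-1, 0, 0, 0, 0, 0, 0]],
  ],
)

```text
time_s: 14.22
tool_pos: [0.5125, -0.0884, 0.231]
ee_rot: [0.411, 3.106, -0.001]
force: [0.6, -0.7, -0.2]
finger_gap: 0.0596
gripper_force: 0.0
```

Run:
```python
from h import *
import pickle
go(.602,-.126,.225,30)
c=cams.camera('wrist');s=cams.camera('scene');pickle.dump((c,s),open('w7.pkl','wb'))
t=np.linspace(0,6.283,72)
for cam in(c,):
  g=cv2.GaussianBlur(cv2.cvtColor(cam['color'],cv2.COLOR_RGB2GRAY),(3,3),0).astype(float)
  m=np.hypot(cv2.Sobel(g,6,1,0),cv2.Sobel(g,6,0,1)).astype(np.float32)
  for y0 in(-.088,-.156,-.224):
    L=[]
    for x in np.arange(.503,.5155,.001):
      for y in y0+np.arange(-.005,.0055,.001):
        for z in(.11,.115,.12,.125):
          P=proj(cam,np.stack([x+.0195*np.cos(t),y+.0195*np.sin(t),0*t+z],1)).astype(np.float32)
          L.append((cv2.remap(m,P[:,0:1],P[:,1:2],1).mean(),x,y,z))
    print(y0,np.round(sorted(L)[-3:],4).tolist())
```

```text
t14.22 pos [ 0.5125 -0.0884  0.231 ] shift [-96.1 -13.1   6.8] turn [ 0.25  0.47 44.93] F [ 0.6 -0.7 -0.2] gap 0.0596 gf 0.0 q [ 0.28  0.26 -0.19  1.91  0.06  0.96  1.37]
-0.088 [[122.2992, 0.503, -0.088, 0.11], [125.5149, 0.504, -0.088, 0.11], [131.7155, 0.504, -0.087, 0.11]]
-0.156 [[213.0421, 0.509, -0.158, 0.11], [219.9821, 0.506, -0.154, 0.12], [235.8368, 0.507, -0.156, 0.115]]
-0.224 [[82.0199, 0.503, -0.229, 0.125], [82.3755, 0.51, -0.224, 0.115], [85.9045, 0.508, -0.22, 0.12]]
```

>>> apply_moves(
  targets=[
    [[-1, -24, -3.3, 0, 0, 0, 0], [-1, -24, -3.3, 0, 0, 0, 0], [-1, -24, -3.3, 0, 0, 0, 0], [-1, -24, -3.3, 0, 0, 0, 0], [-1, 0, 0, 0, 0, 0, 6.5], [-1, 0, 0, 0, 0, 0, 6.5], [-1, 0, 0, 0, 0, 0, 6.5], [-1, 0, 0, 0, 0, 0, 6.5], [-1, 0, 0, 0, 0, 0, 6.5], [-1, 0, 0, 0, 0, 0, 6.5], [-1, 0, 0, 0, 0, 0, 6], [-1, 0, 0, 0, 0, 0, 0]],
  ],
)

```text
time_s: 15.32
tool_pos: [0.5973, -0.1254, 0.2235]
ee_rot: [-1.575, -2.714, 0.003]
force: [-0.2, -0.3, 0.3]
finger_gap: 0.0916
gripper_force: 0.0
```

Run:
```python
from h import *
import pickle
go(.602,-.1262,.156,30)
c=cams.camera('wrist');s=cams.camera('scene');pickle.dump((c,s),open('w8.pkl','wb'))
P=lambda z:proj(c,[[.602,-.1262,z]]).round(0).tolist()
print(P(.17),P(.122))
b=s['color'][215:320,330:450,::-1];a=c['color'][:,:,::-1][:375,100:580]
cv2.imwrite('pics/w8.png',np.hstack([a,cv2.resize(b,(320,375))]))
```

```text
t15.32 pos [ 0.5973 -0.1254  0.2235] shift [-3.2  3.9 67.5] turn [-0.19 -0.14 -0.27] F [-0.2 -0.3  0.3] gap 0.0916 gf 0.0 q [ 0.17  0.43 -0.    1.69  0.    1.03  0.68]
[[329.0, 245.0]] [[328.0, 216.0]]
```

View pics/w8.png

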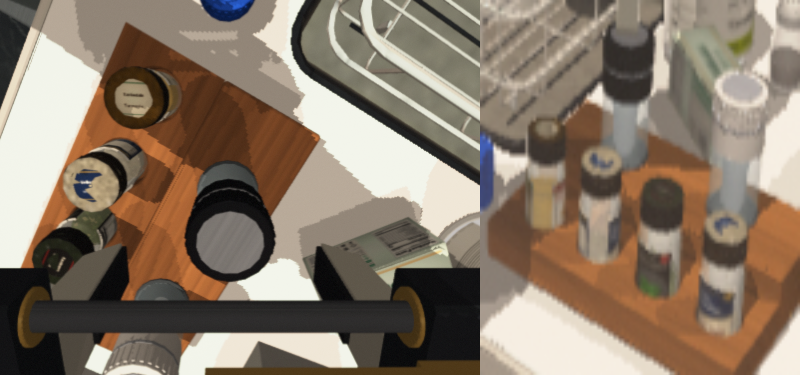

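The last picture shows all four jars at equal height in their wells and the black head's top at (331,239) in the full wrist frame. Next I refine the head centre numerically.

Run:
```python
from h import *
import pickle
c,s=pickle.load(open('w8.pkl','rb'))
print(onz(c,(331,239),.17))
a=c['color'].astype(int);mx=a.max(2)
dark=((mx<60)).astype(np.uint8);dark[260:]=0
t=np.linspace(0,6.283,72)
g=cv2.GaussianBlur(cv2.cvtColor(c['color'],cv2.COLOR_RGB2GRAY),(3,3),0).astype(float)
m=np.hypot(cv2.Sobel(g,6,1,0),cv2.Sobel(g,6,0,1)).astype(np.float32)
for r in np.arange(.020,.027,.001):
  L=[]
  for x in np.arange(.594,.609,.001):
    for y in np.arange(-.133,-.119,.001):
      P=proj(c,np.stack([x+r*np.cos(t),y+r*np.sin(t),0*t+.17],1)).astype(np.float32)
      P=P[P[:,1]<295]
      L.append((cv2.remap(m,P[:,0:1],P[:,1:2],1).mean(),x,y))
  print(r,np.round(sorted(L)[-2:],4).tolist())
go(.6005,-.1265,.156,30)
```

```text
[ 0.60108159 -0.12265797  0.17      ]
0.02 [[160.7665, 0.602, -0.126], [169.8287, 0.602, -0.125]]
0.021 [[163.6162, 0.605, -0.127], [164.9783, 0.606, -0.125]]
0.022000000000000002 [[194.9108, 0.604, -0.127], [200.3446, 0.605, -0.125]]
0.023000000000000003 [[159.8578, 0.604, -0.122], [161.2489, 0.604, -0.123]]
0.024000000000000004 [[155.0863, 0.603, -0.125], [162.3072, 0.602, -0.126]]
0.025000000000000005 [[189.1386, 0.601, -0.125], [193.9249, 0.602, -0.125]]
0.026000000000000006 [[191.3358, 0.601, -0.123], [237.3678, 0.601, -0.124]]
t15.42 pos [ 0.5977 -0.1254  0.2241] shift [-2.4  2.1 68.1] turn [-0.15 -0.1   0.14] F [-0.1 -0.1  0.7] gap 0.0919 gf 0.0 q [ 0.17  0.43 -0.01  1.69  0.    1.03  0.69]
```

>>> apply_moves(
  targets=[
    [[-1, -1.6, 3.5, 8, 0, 0, 0], [-1, 0, 0, 20, 0, 0, 0], [-1, 0, 0, 20, 0, 0, 0], [-1, 0, 0, 14, 0, 0, 0], [-1, 0, 0, 6, 0, 0, 0], [1, 0, 0, 0, 0, 0, 0], [1, 0, 0, 0, 0, 0, 0], [1, 0, 0, 0, 0, 0, 0], [1, 0, 0, 0, 0, 0, 0], [1, 0, 0, 0, 0, 0, 0], [1, 0, 0, 0, 0, 0, 0], [1, 0, 0, 0, 0, 0, 0], [1, 0, 0, 0, 0, 0, 0], [1, 0, 0, 0, 0, 0, 0]],
  ],
  force=20,
)

```text
time_s: 16.58
tool_pos: [0.6029, -0.1254, 0.1584]
ee_rot: [1.572, 2.719, 0.001]
force: [-0.7, 0.1, 1.4]
finger_gap: 0.0517
gripper_force: 20.0
```

```bash
python3 -c "
from h import *
go(.6015,-.125,.156,30);print(manip.state()['torque'])"
```

```text
t16.58 pos [ 0.6029 -0.1254  0.1584] shift [ 1.  -1.   2.4] turn [ 0.04  0.03 -0.06] F [-0.7  0.1  1.4] gap 0.0517 gf 20.0 q [ 0.17  0.51 -0.01  1.73  0.    0.9   0.68]
[-0.05043582  0.03925066 -0.01331921]
```

>>> apply_moves(
  targets=[
    [[1, 0, 0, 0, 0, 0, 3], [1, 0, 0, 0, 0, 0, 3], [1, 0, 0, 0, 0, 0, 3], [1, 0, 0, 0, 0, 0, 3]],
  ],
)

```text
time_s: 16.92
tool_pos: [0.6028, -0.1254, 0.1584]
ee_rot: [1.847, 2.54, -0.001]
force: [-1.0, -0.9, 2.9]
finger_gap: 0.0517
gripper_force: 20.0
```

```bash
python3 -c "
from h import *
go(.6015,-.125,.156,18);print(manip.state()['torque'])"
```

```text
t16.92 pos [ 0.6028 -0.1254  0.1584] shift [ 0.7 -1.1  2.4] turn [ 0.02  0.05 -0.06] F [-1.  -0.9  2.9] gap 0.0517 gf 20.0 q [ 0.13  0.51  0.04  1.73 -0.02  0.9   0.49]
[-0.27464931  0.11590532  0.83848282]
```

Clockwise meets the hard stop (0.84 N m), so I turn anticlockwise.

>>> apply_moves(
  targets=[
    [[1, 0, 0, 0, 0, 0, -4], [1, 0, 0, 0, 0, 0, -5], [1, 0, 0, 0, 0, 0, -5], [1, 0, 0, 0, 0, 0, -5], [1, 0, 0, 0, 0, 0, -5]],
  ],
)

```text
time_s: 17.33
tool_pos: [0.603, -0.1253, 0.1584]
ee_rot: [1.273, 2.871, 0.001]
force: [0.5, 0.4, 1.3]
finger_gap: 0.0517
gripper_force: 20.0
```

```bash
python3 -c "
from h import *
go(.6015,-.125,.156,42);print(manip.state()['torque'])"
```

```text
t17.33 pos [ 0.603  -0.1253  0.1584] shift [ 1.2 -1.   2.4] turn [0.05 0.05 0.18] F [0.5 0.4 1.3] gap 0.0517 gf 20.0 q [ 0.2   0.51 -0.06  1.73  0.03  0.9   0.87]
[ 0.04859288 -0.11601443 -0.03860104]
```

It turns freely. I continue to about 93° in total, then lift gently first.

>>> apply_moves(
  targets=[
    [[1, 0, 0, 0, 0, 0, -6], [1, 0, 0, 0, 0, 0, -6], [1, 0, 0, 0, 0, 0, -6], [1, 0, 0, 0, 0, 0, -6], [1, 0, 0, 0, 0, 0, -6], [1, 0, 0, 0, 0, 0, -6], [1, 0, 0, 0, 0, 0, -6], [1, 0, 0, 0, 0, 0, -6], [1, 0, 0, 0, 0, 0, -6], [1, 0, 0, 0, 0, 0, -6], [1, 0, 0, 0, 0, 0, -6], [1, 0, 0, 0, 0, 0, -6], [1, 0, 0, 0, 0, 0, 0], [1, 0, 0, -2, 0, 0, 0], [1, 0, 0, -2, 0, 0, 0], [1, 0, 0, 0, 0, 0, 0]],
  ],
)

```text
time_s: 18.67
tool_pos: [0.6024, -0.1256, 0.162]
ee_rot: [0.648, -3.074, 0.001]
force: [-0.0, 0.4, -0.9]
finger_gap: 0.0515
gripper_force: 20.0
```

```bash
python3 -c "
from h import *
go(.6015,-.125,.22,114);print(manip.state()['torque'])"
```

```text
t18.67 pos [ 0.6024 -0.1256  0.162 ] shift [  0.6   0.9 -58. ] turn [-0.02 -0.02 -0.19] F [-0.   0.4 -0.9] gap 0.0515 gf 20.0 q [ 0.42  0.53 -0.34  1.72  0.21  0.93  1.98]
[ 0.13791508 -0.10493182  0.01861632]
```

>>> apply_moves(
  targets=[
    [[1, 0, 0, -5, 0, 0, 0], [1, 0, 0, -8, 0, 0, 0], [1, 0, 0, -8, 0, 0, 0], [1, 0, 0, -8, 0, 0, 0], [1, 0, 0, -10, 0, 0, 0], [1, 0, 0, -10, 0, 0, 0], [1, 0, 0, -10, 0, 0, 0], [1, 0, 0, -10, 0, 0, 0], [1, 0, 0, -6, 0, 0, 0], [1, 0, 0, 0, 0, 0, 0], [1, 0, 0, 0, 0, 0, 0], [1, 0, 0, 0, 0, 0, 0]],
  ],
)

```text
time_s: 19.67
tool_pos: [0.6021, -0.1253, 0.2364]
ee_rot: [0.651, -3.072, -0.001]
force: [0.1, -0.7, -0.9]
finger_gap: 0.0516
gripper_force: 20.0
```

Run:
```python
from h import *
go(.6025,-.1255,.235,114);s=manip.state();print(s['torque'],s['dq'])
c=cams.camera('scene');a=c['color'].astype(int)
z0=s['tool_pos'][2]-.1584
for z in (.146,.146+z0):   # head centre before / now, and jar lids
    u,v=proj(c,[[.602,-.126,z]])[0].round().astype(int);print('z%.3f'%z,u,v,a[v-2:v+3,u-8:u+9].mean((0,1)).round())
```

```text
t19.67 pos [ 0.6021 -0.1253  0.2364] shift [-0.3 -0.3  1.4] turn [ 0.03 -0.05 -0.07] F [ 0.1 -0.7 -0.9] gap 0.0516 gf 20.0 q [ 0.43  0.44 -0.36  1.66  0.17  1.07  2.01]
[ 0.03362639  0.00301003 -0.00940325] [-0.00122359  0.00752088  0.00129522  0.00452842 -0.00013114  0.00035967
 -0.00019756]
z0.146 386 231 [156. 147. 136.]
z0.224 388 206 [46. 43. 40.]
```

The head is up by 78 mm: the place where it sat is now bright, and the spot in the gripper is dark. The arm is still and gripping.

```bash
python3 -c "
from workcell import ticket
print(ticket.finish_job())"
```

```text
the job is handed in; nothing more can be done
None
```

The job is handed in: both loose jars stand in the two empty wells, and the pepper head came off anticlockwise and is held upright about 78 mm above where it sat, at 19.7 s of the 72 s allowed. The verdict was not shown to me.

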